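# Prop the overhanging table with its crank jack

## Task

Prop up the overhanging work table: slide the plywood board by its upright tab until its painted ring lies centred under the raised jack foot, let go of it, then wind the crank clockwise until the foot has met the board and bears firmly on it. You feel this at the crank: stop when it takes about one and a half times the effort of running free, do not over-jack it, let go, and leave the other things on the bench where they are.

Things in the scene. Friction and masses are not known exactly. Their poses are not given: they have to be found in the camera images.
- stand: Grey steel stand bolted to the bench; its overhanging table (top 170 mm up) carries a vertical crank jack at its free end. Origin on the bench exactly under the jack's axis; x points level from the jack to the column (axis at x = 150 mm, base plate 110 x 130 mm), z up. The outer tube (radius 18 mm) ends 90 mm above the bench; the crank arm is 245 to 255 mm above it.
- crank (a joint): Crank angle in rad, growing clockwise seen from above; at 0 the arm points along the stand's +x; starts within -2.6 to 2.6. Clockwise lowers the foot 30 mm per turn (4.77 mm per rad). Steady friction of 0.65 N m, that is 13 N along the circle at the grip, when running free; self-locking, stays where it is left. Once the foot bears, each 10 N of foot load adds 0.95 N at the grip.
- grip_center (a point): Centre of the crank's upright black grip, 24 mm across, from 30 mm below this point to 22 mm above. It spins freely on its pin, so a hand holding it need not turn. It runs on a level circle of 50 mm radius about the jack axis, 287 mm above the bench. When the hand pauses, the force along the circle relaxes to well below 13 N, but foot load still adds its share: compare like with like.
- jack_leg: The jack's inner leg with a steel foot plate (radius 27 mm). Origin on the jack axis at the plate's underside, 62 mm above the bench at crank 0. Below it a rubber sole (radius 28 mm, 12 mm thick) hangs on a screw set differently each time: its underside is 22 mm below this origin, give or take 6 mm, so where it meets the board must be felt. The rubber yields about 1 mm per 20 N.
- board: Loose plywood sole board, 215 x 70 mm, 16 mm thick, about 0.25 kg, lying flat. Origin on its underside below the centre of the painted red ring (ring radius 31 mm); x runs along the board towards the tab, the board reaching from x = -35 to +180 mm; z up.
- tab (a point): Centre of the board's upright wooden tab, 155 mm along the board's x from the ring centre: 14 mm thick across the board (its y), 42 mm long along the board, from the board's top (z = 16 mm) to 60 mm above the bench; this point is 38 mm above the bench.
- masking_tape: Bystander: roll of tan masking tape, 100 mm across, 25 mm high, lying flat; origin at its underside.
- duct_tape: Bystander: roll of grey tape, 103 mm across, 48 mm high; origin at its underside.
Mind the look-alikes: they are no part of the job. Several things look just like the board: the one meant starts farthest to the robot's right.

How it is judged (in metres and radians):
On the way, in this order (a step that is already met when the one before it is completed fails the run):
1. the board lies flat under the raised foot, ring centred, and the tab is released (horizontal distance between board and stand below 0.012 m and height (world z) of board below 0.003 m and angle between board's own z axis and vertical below 0.03 rad and contact force between jack_leg and board below 1 N and contact force between the fingers and board below 0.1 N), for 0.2 s.
2. the foot is wound down until it bears on the board with 40 to 110 N (contact force between jack_leg and board between 40 and 110 N), for 0.2 s.
At the end, for the whole second after the job is handed in: The foot bears on the board with 40 to 110 N (1.3 to 1.8 times the free-running effort at the crank), the ring centre within 14 mm of the jack axis, the board flat, the crank at rest and released (all of step 2 and horizontal distance between board and stand below 0.014 m and angle between board's own z axis and vertical below 0.04 rad and velocity of joint crank between -0.05 and 0.05 rad/s); the robot touches nothing.
It fails at once if the jack is over-cranked: the foot bears with more than 130 N (about twice the free-running effort) (contact force between jack_leg and board above 130 N).
It fails at once if a bystander is moved by more than 20 mm (distance of any of masking_tape, duct_tape from where it was at the start of the episode above 0.02 m).
It also fails if it takes over 72 s, if anything falls off the work surface, if the arm or the gripper's body presses on something with over 40 N, if the wrist force passes 120 N, or if a joint passes its speed limit or range.

## Robot

A 6-joint arm with a two-finger parallel gripper is mounted at the origin on a cart in front of the work surface, level with it; the furniture and walls round the work are solid. World frame = base frame: x ahead of the robot, y to its left, z up, the work surface at z = 0. Lengths are in m, angles in degrees, forces in N, time in s.
With the tool pointing down it reaches from about 0.375 to 0.9 m from the base axis. Payload 3.1 kg.
Tool frame: the origin (TCP) lies between the finger pads; the fingertips stand bot.tip_extent ahead of it and the grasp point (between the pads) lies 2 mm behind it (bot.tip_extent is the distance from the TCP to the fingertips, in m); z points along the fingers, y is the direction in which the jaws open and shut (so a half turn about z gives the same grasp; the last joint's range is limited). The gripper opens to 87 mm and grips with 3 to 60 N. Pads are 19 mm wide; open, the fingers measure 117 mm over their backs; the gripper's body (75 mm by 190 mm) begins 51 mm behind the grasp point.
Start: joints at [-78.352, 30.224, 82.088, -0, 67.689, -10.227], TCP at [0.233, -0.58, 0.24] pointing down, gripper open.
Joint ranges: [-176.69, 176.69], [-43.24, 126.21], [12.49, 139.97], [-82, 262], [0, 151.66], [-163.58, 163.58]. Speed limits (degrees/s): [159.86, 159.86, 180, 180, 180, 180].

## Interface

Orientations are given as a 3x3 rotation matrix whose columns are the frame's x, y, z axes.
In Python, from rig import bot, imaging, recognise, masks_of, mark_of gives the robot as it stands.
- The arm moves only by the tool send_rows, never from a script. Its argument "plan" is a list that holds one entry, the list of rows, each a list of 5 numbers: the shift along the world's x, y, z normalised to -1 to 1, where 1 is 0.03 m, then the turn about the world's z normalised to -1 to 1, where 1 is 0.1 rad, then the closure, from -1 (fully open) to 1 (shut). A call has 1 to 20 rows; each row shifts and turns the commanded pose from where the row before left it; what a row does not reach is not made up. A row lasts 1/10 s, in which the tool goes at most 50 mm and 8.59 degrees, less where a joint would pass 70% of its speed; a pose out of reach is approached as far as the arm can. A call with a number of a shift or a turn outside -1 to 1 is refused whole. A call with a gripper value outside its range is refused whole. The fingers move at their own pace and stop on an object; the grip force is fixed at half the most. Time passes only in rows, so rows that do not move let the fingers close. It gives the time, the measured TCP pose, the force and the opening at its end, in the units of the state.
- bot.read_state(): the state, without advancing time (a new reading comes with each control period).
- imaging.capture(name): name is "side" or "top"; returns a dict with "img" (420x560x3 uint8, blue, green, red), "mtx" (3x3 intrinsics, pixels), "distortion" ([k1, k2, p1, p2, k3] as OpenCV has them; the pictures are not rectified), "pose" (4x4, takes a point from camera to world coordinates). Camera axes: x right, y down, z forward; pixel columns grow to the right and rows downward; lengths in m; the calibration is good to about 2 mm. A picture is of the moment at which its call begins. There is no depth.
- bot.hand_in(): hands the job in, once; it reports no verdict.
Trained networks look in the newest picture that a camera, given by its name, has taken for a name from the list of things; names that differ only in an ending like _2 or _b are one class to them, and where a whole thing is asked for, a point or a joint stands for the part that bears it (a point fixed in the world has none). Each returns a list of dicts, best first, with "conf" (0 to 1); they miss things now and then, are a little off and sometimes report something else, mostly with a low value. They report only what shows in the picture. A call takes as long as a camera call. They do not tell look-alikes from the thing itself.
- recognise(camera, target): "at" ([x, y, z] in m, in world coordinates, good to about 4 mm: the middle of the surface that is visible of it).
- masks_of(camera, target): "region" (420x560 bool, what is visible of it).
- mark_of(camera, target): "at" ([x, y, z] in m, in world coordinates, good to about 4 mm: a listed point, or the origin of a listed thing).
The state is a dict: "time_s": time; "joint_positions": joint angles; "qvel": joint speeds; "tau": joint torques, N m; "position": TCP position; "tcp_rot": TCP orientation; "force": force on the tool from outside, world axes, zero at the start; "moment": the same for the moment, N m; "opening": opening from 0.0 (shut) to 1.0 (fully open).
Only numpy, scipy, OpenCV 4.12 (cv2) and the standard library are available. Lean on these libraries where they do the work, as an engineer would, in place of code of your own. Each camera call takes 0.05 s, during which the arm holds its last target.

## Working session

There is one attempt and no reset: what is moved stays moved. The work goes in short steps, Python scripts to look and compute and a tool call to move; the robot and the scene stay as the last step left them, time stands still between calls to the robot, and variables do not carry over. Pictures are saved under pics/ and viewed, and the job is handed in when it is done.

Besides the shell and the picture viewer there is one more tool, called after ">>>" in YAML: its name, and indented under it one key for each argument. send_rows: Moves the arm, as the interface text tells. Its arguments: {"type":"object","properties":{"plan":{"type":"array"}},"required":["plan"]}

```bash
ls; mkdir -p pics; python3 - <<'E'
from rig import bot, imaging, recognise, masks_of, mark_of
import cv2
for n in("top","side"):
    c=imaging.capture(n); cv2.imwrite(f"pics/{n}0.png",c["img"]); print(n,c["pose"].round(3).tolist(),c["mtx"].round(1).tolist())
    for t in("stand","board","tab","grip_center","jack_leg","masking_tape","duct_tape"):
        print(t,[(round(d["conf"],2),[round(float(v),3) for v in d["at"]]) for d in mark_of(n,t)])
s=bot.read_state(); print(s, bot.tip_extent)
E
```

```text
pics
top [[0.026, -0.995, 0.099, 0.353], [-0.999, -0.028, -0.018, 0.043], [0.021, -0.098, -0.995, 1.473], [0.0, 0.0, 0.0, 1.0]] [[430.6, 0.0, 273.0], [0.0, 430.6, 219.0], [0.0, 0.0, 1.0]]
stand [(0.94, [0.581, -0.032, -0.0])]
board [(0.95, [0.543, 0.151, -0.002]), (0.94, [0.549, 0.437, -0.001])]
tab [(0.97, [0.389, 0.124, 0.032]), (0.95, [0.549, 0.285, 0.035])]
grip_center [(0.59, [0.629, -0.007, 0.29])]
jack_leg [(0.53, [0.579, -0.031, 0.061])]
masking_tape [(0.85, [0.388, -0.326, 0.0])]
duct_tape [(0.77, [0.612, -0.385, -0.001]), (0.44, [0.629, -0.009, 0.287])]
side [[0.999, -0.042, 0.021, 0.445], [-0.044, -0.674, 0.738, -1.092], [-0.017, -0.738, -0.675, 1.194], [0.0, 0.0, 0.0, 1.0]] [[531.7, 0.0, 273.1], [0.0, 531.7, 208.6], [0.0, 0.0, 1.0]]
stand [(0.64, [0.583, -0.031, 0.002])]
board [(0.98, [0.551, 0.437, 0.001]), (0.75, [0.546, 0.154, -0.002]), (0.67, [0.399, 0.121, 0.036])]
tab [(0.98, [0.55, 0.281, 0.039]), (0.78, [0.397, 0.121, 0.039])]
grip_center [(0.69, [0.628, -0.014, 0.288])]
jack_leg [(0.75, [0.625, -0.013, 0.29]), (0.54, [0.58, -0.032, 0.06])]
masking_tape [(0.84, [0.389, -0.326, -0.0])]
duct_tape [(0.87, [0.613, -0.379, -0.0])]
{'time_s': 0.8, 'joint_positions': array([-7.83515983e+01,  3.02193139e+01,  8.20872861e+01,  1.01289581e-03,
        6.76880617e+01, -1.02266944e+01]), 'qvel': array([ 0.02977406,  0.05477397,  0.02727065,  0.10522555, -0.00305122,
       -0.02649753]), 'tau': array([ 1.11115387e-03, -4.39947116e+01, -1.76978177e+01,  6.34851633e-02,
        5.02385432e-02,  1.78242072e-06]), 'position': array([ 0.23290114, -0.57997386,  0.23959569]), 'tcp_rot': array([[ 9.28000787e-01,  3.72578230e-01,  3.48296469e-05],
       [ 3.72578232e-01, -9.28000783e-01, -8.79497817e-05],
       [-4.46234414e-07,  9.45942349e-05, -9.99999996e-01]]), 'force': array([-0.79208007,  0.88338475, -0.63600538]), 'moment': array([-0.00013922, -0.01227394, -0.00846477]), 'opening': 0.994659703544325} 0.017
```

View pics/top0.png

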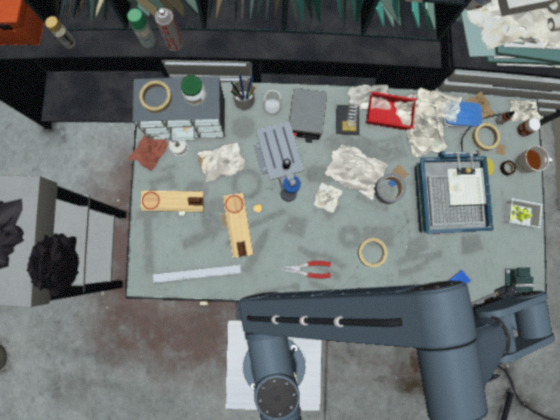

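View pics/side0.png

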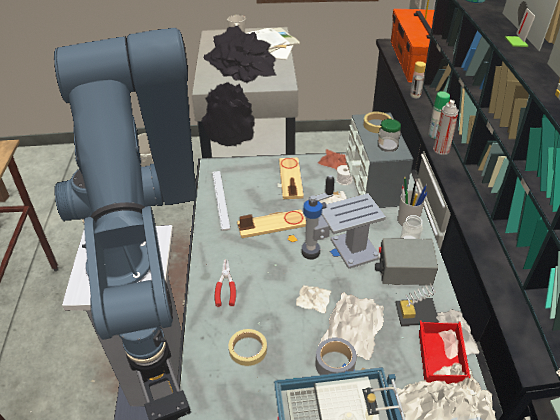

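```bash
cat > h.py <<'E'
import numpy as np, cv2
def px2w(c,uv,z):
    p=cv2.undistortPoints(np.array([[uv]],float),np.array(c["mtx"],float),np.array(c["distortion"],float))[0,0]
    d=c["pose"][:3,:3]@np.array([p[0],p[1],1]); o=c["pose"][:3,3]
    return o+d*(z-o[2])/d[2]
def w2px(c,P):
    T=np.linalg.inv(c["pose"]); r,_=cv2.Rodrigues(T[:3,:3])
    return cv2.projectPoints(np.array(P,float).reshape(-1,3),r,T[:3,3],np.array(c["mtx"],float),np.array(c["distortion"],float))[0].reshape(-1,2)
E
python3 - <<'E'
from rig import bot, imaging, recognise, masks_of, mark_of
import cv2,numpy as np
from h import *
ims=[]
for n,(x0,y0) in(("top",(190,110)),("side",(210,140))):
    c=imaging.capture(n)
    im=c["img"]
    ims.append(cv2.resize(im[y0:y0+180,x0:x0+170],None,fx=2.35,fy=2.35,interpolation=cv2.INTER_CUBIC))
    hsv=cv2.cvtColor(im,cv2.COLOR_BGR2HSV)
    ms=masks_of(n,"board")
    for m in ms:
        if m["conf"]<.5: continue
        r=cv2.dilate(m["region"].astype(np.uint8),np.ones((3,3)))>0
        red=((hsv[...,0]<8)|(hsv[...,0]>172))&(hsv[...,1]>110)&(hsv[...,2]>90)&r
        pts=np.argwhere(red)[:,::-1].astype(np.float32)
        if len(pts)<8: continue
        W=np.array([px2w(c,p,.016)[:2] for p in pts])
        # circle fit
        A=np.c_[2*W,np.ones(len(W))];s=np.linalg.lstsq(A,(W**2).sum(1),rcond=None)[0]
        print(n,len(pts),"circle",s[:2].round(4),np.sqrt(s[2]+s[0]**2+s[1]**2).round(4))
    for t in("stand","tab","grip_center"):
        print(t,[(round(d["conf"],2),[round(float(v),3) for v in d["at"]]) for d in mark_of(n,t)])
cv2.imwrite("pics/crop1.png",np.hstack(ims)[:600,:800])
for P in((300,268),(290,270),(330,263),(330,275),(257,209)):
    pass
c=imaging.capture("top")
for P in((285,269),(330,263),(330,276),(257,209)): print(P,px2w(c,P,0.005).round(3))
E
```

```text
stand [(0.6, [0.629, -0.008, 0.287]), (0.58, [0.583, -0.032, 0.001])]
tab [(0.78, [0.548, 0.287, 0.038]), (0.72, [0.392, 0.122, 0.034]), (0.62, [0.544, 0.149, 0.003])]
grip_center [(0.56, [0.631, -0.009, 0.287])]
side 27 circle [0.5494 0.4392] 0.029
side 45 circle [0.5447 0.1514] 0.0291
stand [(0.93, [0.58, -0.031, 0.001])]
tab [(0.84, [0.551, 0.284, 0.038]), (0.83, [0.4, 0.124, 0.037])]
grip_center [(0.51, [0.627, -0.014, 0.288])]
(285, 269) [ 0.329 -0.03   0.005]
(330, 263) [ 0.353 -0.183  0.005]
(330, 276) [ 0.309 -0.184  0.005]
(257, 209) [0.531 0.071 0.005]
```

View pics/crop1.png

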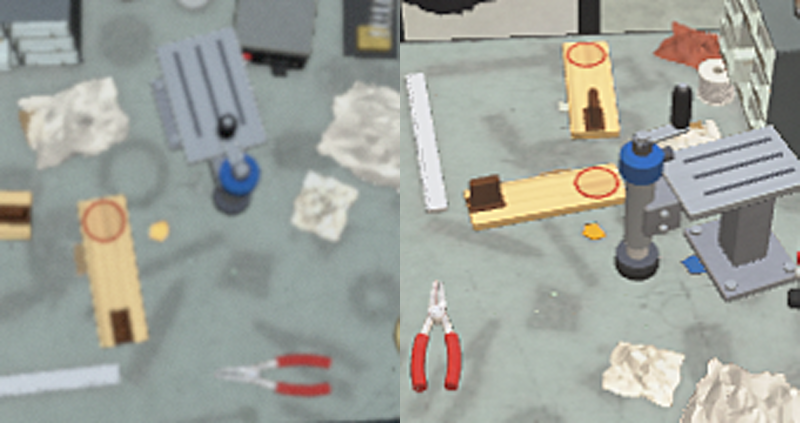

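Candidates for the board: A at top pixel (172,201) with its tab at (195,201), and B at (237,226) with its tab at (241,250). Image right is the robot's right (-y), so the one meant is B. The crop confirms this: ring at about (0.545,0.151), tab at about (0.393,0.122). The yellow and blue blobs look like flat stains.

>>> send_rows:
  plan:
    - [[0.6, 1, 0, -0.19, -1], [0.6, 1, 0, -0.19, -1], [0.6, 1, 0, -0.19, -1], [0.6, 1, 0, -0.19, -1], [0.6, 1, 0, -0.19, -1], [0.6, 1, 0, -0.19, -1], [0.6, 1, 0, -0.19, -1], [0.6, 1, 0, -0.19, -1], [0.6, 1, 0, -0.19, -1], [0.6, 1, 0, -0.19, -1], [0, 1, 0, 0, -1], [0, 1, 0, 0, -1], [0, 1, 0, 0, -1], [0, 1, 0, 0, -1], [0, 1, 0, 0, -1], [0, 1, 0, 0, -1], [0, 1, 0, 0, -1], [0, 1, 0, 0, -1], [0, 1, 0, 0, -1], [0, 1, 0, 0, -1]]

```text
time_s: 3.35
position: [0.4129, 0.0212, 0.2398]
tcp_rot: [[0.982, 0.19, 0.001], [0.19, -0.982, -0.0], [0.001, 0.0, -1.0]]
force: [0.4, -0.2, 0.2]
opening: 0.995
```

>>> send_rows:
  plan:
    - [[-0.2, 1, -0.7, 0, -1], [-0.2, 1, -0.7, 0, -1], [-0.2, 0.8, -0.8, 0, -1], [-0.06, 0.55, -1, 0, -1], [0, 0, -1, 0, -1], [0, 0, 0, 0, -1], [0, 0, 0, 0, -1]]

```text
time_s: 4.05
position: [0.3932, 0.1205, 0.1136]
tcp_rot: [[0.982, 0.191, -0.001], [0.191, -0.982, -0.0], [-0.001, -0.0, -1.0]]
force: [0.0, -0.3, 0.3]
opening: 1.002
```

```bash
python3 - <<'E'
from rig import bot, imaging, recognise, masks_of, mark_of
from h import *
print(bot.read_state()["position"].round(4))
c=imaging.capture("side")
print([(round(d["conf"],2),d["at"]) for d in mark_of("side","tab")])
im=c["img"].copy()
cv2.imwrite("pics/s2.png",cv2.resize(im[120:330,170:450],None,fx=2.8,fy=2.8,interpolation=2))
E
```

```text
[0.3932 0.1205 0.1136]
[(0.95, [0.3989, 0.1233, 0.0343]), (0.83, [0.5524, 0.2823, 0.0366])]
```

View pics/s2.png

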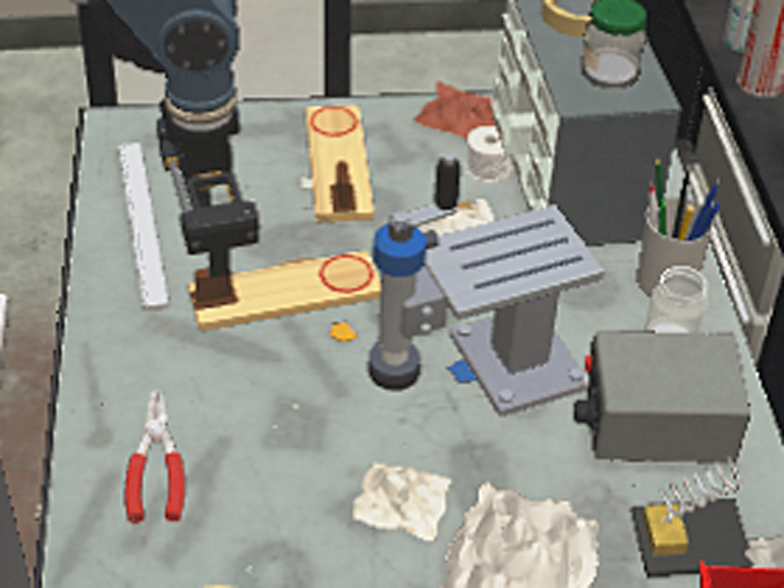

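The fingers straddle the tab, which sits at crop pixel (218,285). I'll go down and grip it.

>>> send_rows:
  plan:
    - [[0, 0.05, -0.8, 0, -1], [0.05, 0, -0.8, 0, -1], [0.05, 0, -0.6, 0, -1], [0, 0, -0.2, 0, -1], [0, 0, 0, 0, -1], [0, 0, 0, 0, 1], [0, 0, 0, 0, 1], [0, 0, 0, 0, 1], [0, 0, 0, 0, 1], [0, 0, 0, 0, 1], [0, 0, 0, 0, 1], [0, 0, 0, 0, 1]]

```text
time_s: 5.35
position: [0.3961, 0.1221, 0.0416]
tcp_rot: [[0.982, 0.191, 0.0], [0.191, -0.982, 0.0], [0.0, 0.0, -1.0]]
force: [0.7, -0.9, 0.4]
opening: 0.449
```

```bash
python3 - <<'E'
from rig import bot, imaging, recognise, masks_of, mark_of
from h import *
s=bot.read_state();print(s["position"].round(4),s["opening"],s["force"].round(2))
c=imaging.capture("side")
for t in("tab","board","stand","jack_leg"):print(t,[(round(d["conf"],2),d["at"]) for d in mark_of("side",t)])
im=c["img"];hsv=cv2.cvtColor(im,cv2.COLOR_BGR2HSV)
red=((hsv[...,0]<8)|(hsv[...,0]>172))&(hsv[...,1]>110)&(hsv[...,2]>90)
u,v=w2px(c,[[.5447,.1514,.016]])[0]; print(u,v)
p=np.argwhere(red)[:,::-1]; p=p[np.hypot(*(p-[u,v]).T)<30]
W=np.array([px2w(c,q,.016)[:2] for q in p])
s=np.linalg.lstsq(np.c_[2*W,np.ones(len(W))],(W**2).sum(1),rcond=None)[0]; print(s[:2],np.sqrt(s[2]+s[0]**2+s[1]**2))
E
```

```text
[0.3961 0.1221 0.0416] 0.44900002405841166 [ 0.7  -0.89  0.4 ]
tab [(0.92, [0.5479, 0.2821, 0.0407]), (0.77, [0.3982, 0.1218, 0.0369])]
board [(0.96, [0.5497, 0.4376, -0.0005]), (0.58, [0.542, 0.1563, 0.0001])]
stand [(0.58, [0.5801, -0.03, 0.0007])]
jack_leg [(0.78, [0.5817, -0.0285, 0.0614])]
293.15805984140894 217.15022795833457
[0.54466674 0.15143782] 0.029077553318600857
```

>>> send_rows:
  plan:
    - [[0, 0, 0, 0, 1], [0, 0, 0, 0, 1], [0, 0, 0, 0, 1], [0, 0, 0, 0, 1], [0, 0, 0, 0, 1], [0, 0, 0, 0, 1], [0, 0, 0, 0, 1], [0, 0, 0, 0, 1]]

```text
time_s: 6.4
position: [0.3961, 0.122, 0.0415]
tcp_rot: [[0.982, 0.191, -0.0], [0.191, -0.982, 0.0], [-0.0, -0.0, -1.0]]
force: [0.3, -0.6, -2.3]
opening: 0.161
```

>>> send_rows:
  plan:
    - [[0.05, -0.25, 0, 0, 1], [0.09, -0.45, 0, 0, 1], [0.09, -0.45, 0, 0, 1], [0.09, -0.45, 0, 0, 1], [0.09, -0.45, 0, 0, 1], [0.09, -0.45, 0, 0, 1], [0.09, -0.45, 0, 0, 1], [0.09, -0.45, 0, 0, 1], [0.09, -0.45, 0, 0, 1], [0.09, -0.45, 0, 0, 1], [0.09, -0.45, 0, 0, 1], [0.09, -0.45, 0, 0, 1], [0.06, -0.4, 0, 0, 1], [0.05, -0.25, 0, 0, 1], [0.03, -0.15, 0, 0, 1], [0, 0, 0, 0, 1]]

```text
time_s: 8.0
position: [0.4317, -0.0585, 0.0415]
tcp_rot: [[0.982, 0.189, 0.0], [0.189, -0.982, -0.0], [0.0, 0.0, -1.0]]
force: [0.1, -1.1, -1.4]
opening: 0.157
```

```bash
cat > look.py <<'E'
import sys
from rig import bot, imaging, recognise, masks_of, mark_of
from h import *
s=bot.read_state();print(s["position"].round(4),s["opening"],s["force"].round(2))
for n in ("side","top"):
    c=imaging.capture(n)
    for t in("tab","board","stand","jack_leg","grip_center"):print(n,t,[(round(d["conf"],2),[round(float(v),4) for v in d["at"]]) for d in mark_of(n,t) if d["at"][1]<.25])
    im=c["img"]
    x,y=((230,180) if n=="side" else (230,130))
    cr=im[y:y+120,x:x+160]
    cv2.imwrite(f"pics/{sys.argv[1]}_{n}.png",cv2.resize(cr,None,fx=5,fy=5,interpolation=2))
E
python3 look.py p3
```

```text
[ 0.4317 -0.0585  0.0415] 0.15673599055589768 [ 0.14 -1.07 -1.37]
side tab [(0.77, [0.4308, -0.0553, 0.0377])]
side board [(0.95, [0.5803, -0.025, -0.0015])]
side stand [(0.59, [0.5805, -0.0305, 0.0])]
side jack_leg [(0.78, [0.5818, -0.0301, 0.0586])]
side grip_center [(0.7, [0.6262, -0.0134, 0.2866])]
top tab []
top board [(0.69, [0.5817, -0.0305, 0.0022])]
top stand [(0.95, [0.5827, -0.0349, -0.0017]), (0.45, [0.3906, -0.3256, 0.0026])]
top jack_leg [(0.59, [0.5834, -0.0302, 0.0625])]
top grip_center [(0.59, [0.6337, -0.0111, 0.2876])]
```

View pics/p3_side.png

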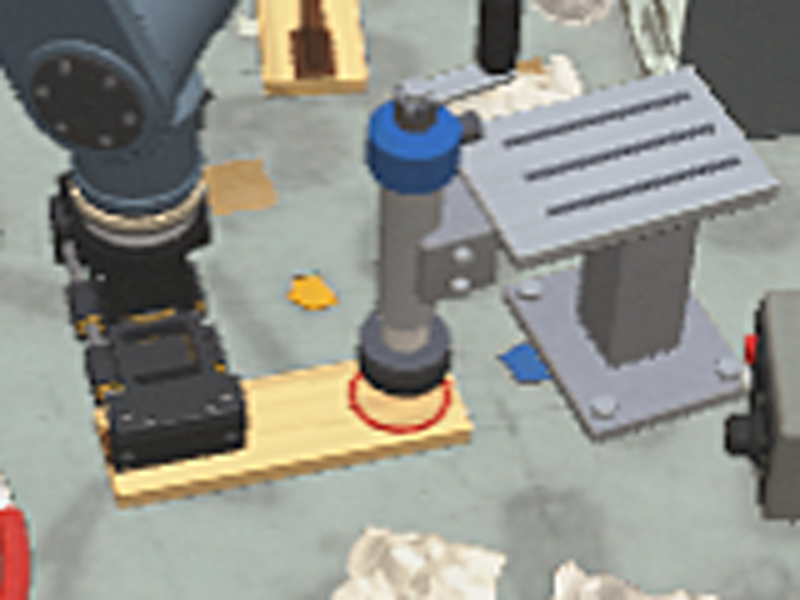

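View pics/p3_top.png

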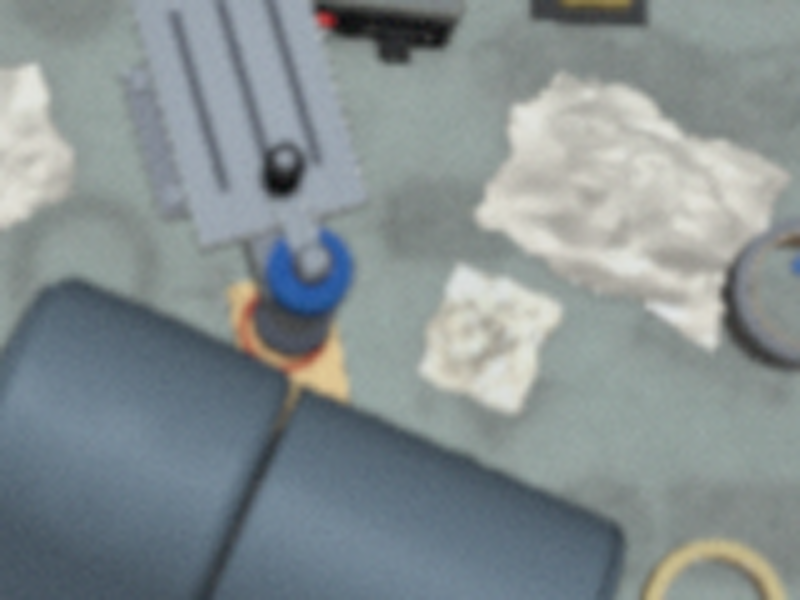

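```bash
cat > ring.py <<'E'
import sys
from rig import bot, imaging
from h import *
from scipy.optimize import least_squares
AX=(0.5815,-0.031)
for n in ("side","top"):
    c=imaging.capture(n); im=c["img"]
    hsv=cv2.cvtColor(im,cv2.COLOR_BGR2HSV)
    red=((hsv[...,0]<8)|(hsv[...,0]>172))&(hsv[...,1]>110)&(hsv[...,2]>70)
    u,v=w2px(c,[[*AX,.016]])[0]
    p=np.argwhere(red)[:,::-1]; p=p[np.hypot(*(p-[u,v]).T)<30]
    W=np.array([px2w(c,q,.016)[:2] for q in p])
    f=least_squares(lambda a:np.hypot(*(W-a).T)-.0291,AX,loss="soft_l1",f_scale=.002)
    print(n,len(p),"ring",f.x.round(4),"rms",np.sqrt((f.fun**2).mean()).round(4))
    big=cv2.resize(im,None,fx=5,fy=5,interpolation=2)
    def poly(P,col):
        q=(w2px(c,P)+.5)*5
        cv2.polylines(big,[q.astype(np.int32).reshape(-1,1,2)],False,col,1)
    t=np.linspace(0,6.283,80)
    for (r,z,col) in((.018,.09,(0,255,0)),(.018,.17,(0,255,0)),(.050,.287,(255,0,255)),(.027,.062,(0,255,255))):
        poly(np.c_[AX[0]+r*np.cos(t),AX[1]+r*np.sin(t),0*t+z],col)
    poly([[*AX,.0],[*AX,.3]],(0,0,255))
    x,y=((230,180) if n=="side" else (230,130))
    cv2.imwrite(f"pics/{sys.argv[1]}_{n}.png",big[y*5:y*5+600,x*5:x*5+800])
E
python3 ring.py r3
```

```text
side 39 ring [ 0.5805 -0.0283] rms 0.0011
top 5 ring [ 0.5882 -0.0329] rms 0.001
```

View pics/r3_side.png

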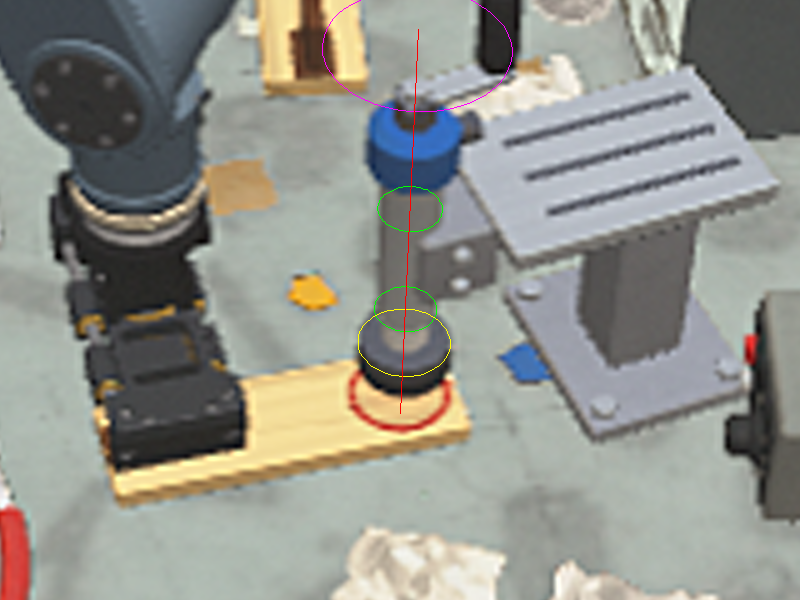

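View pics/r3_top.png

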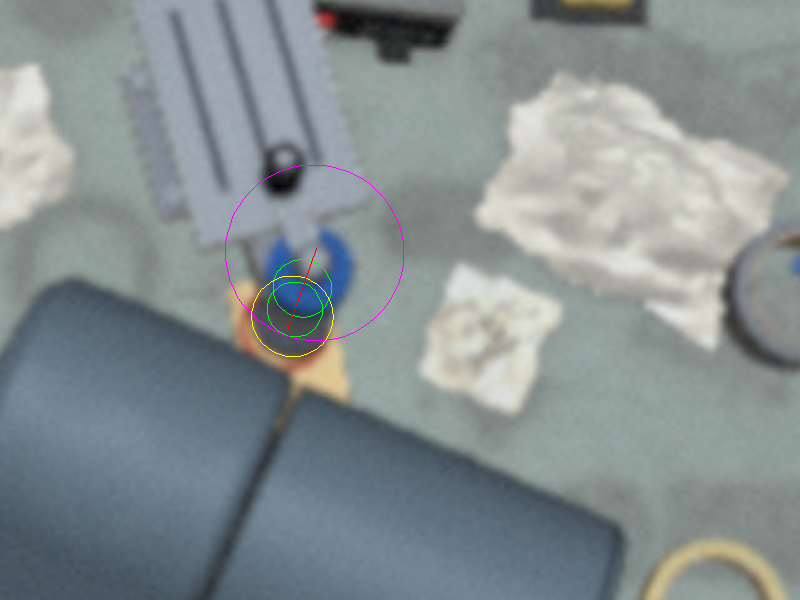

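>>> send_rows:
  plan:
    - [[0.03, -0.07, 0, 0, 1], [0, 0, 0, 0, 1], [0, 0, 0, 0, -1], [0, 0, 0, 0, -1], [0, 0, 0, 0, -1], [0, 0, 0, 0, -1], [0, 0, 0, 0, -1], [0, 0, 0, 0, -1], [0, 0, 0.3, 0, -1], [0, 0, 0.6, 0, -1], [0, 0, 1, 0, -1], [0, 0, 1, 0, -1], [0, 0, 1, 0, -1], [0, 0, 1, 0, -1], [0, 0, 1, 0, -1], [0, 0, 1, 0, -1], [0, 0, 1, 0, -1], [0, 0, 1, 0, -1], [0, 0, 1, 0, -1], [0, 0, 1, 0, -1]]

```text
time_s: 10.7
position: [0.4314, -0.0597, 0.3703]
tcp_rot: [[0.982, 0.191, 0.0], [0.191, -0.982, -0.0], [0.0, 0.0, -1.0]]
force: [0.1, -0.2, -0.8]
opening: 1.0
```

```bash
python3 ring.py r4; python3 look.py p4
```

```text
side 40 ring [ 0.5811 -0.0305] rms 0.0012
top 5 ring [ 0.587  -0.0347] rms 0.0017
[ 0.434  -0.0606  0.373 ] 0.9999500635009733 [ 0.37 -0.05  0.57]
side tab [(0.9, [0.4336, -0.0578, 0.0359])]
side board [(0.77, [0.5825, -0.0281, -0.0039])]
side stand [(0.88, [0.5833, -0.0294, 0.0027])]
side jack_leg [(0.75, [0.5817, -0.0288, 0.0611])]
side grip_center [(0.57, [0.6225, -0.0142, 0.2872])]
top tab []
top board [(0.75, [0.5812, -0.0301, 0.0013])]
top stand [(0.75, [0.5825, -0.0316, -0.0])]
top jack_leg [(0.49, [0.5805, -0.0298, 0.0603])]
top grip_center [(0.63, [0.6297, -0.0067, 0.285])]
```

View pics/r4_side.png

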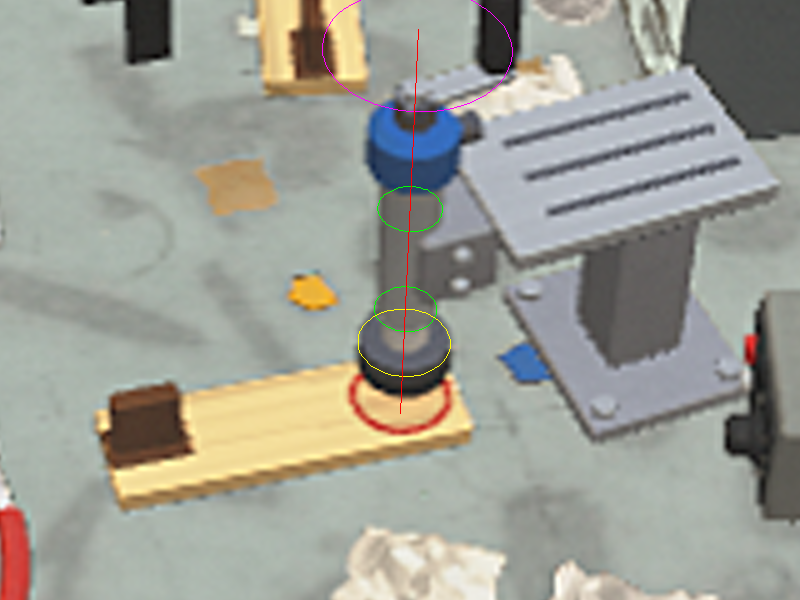

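>>> send_rows:
  plan:
    - [[0.6, 0.15, -0.1, 0, -1], [0.9, 0.22, 0, 0, -1], [1, 0.25, 0, 0, -1], [1, 0.25, 0, 0, -1], [1, 0.25, 0, 0, -1], [1, 0.25, 0, 0, -1], [0.6, 0.15, 0, 0, -1], [0.37, 0.1, 0, 0, -1], [0, 0, 0, 0, -1], [0, 0, -0.5, 0, -1]]

```text
time_s: 12.4
position: [0.6271, -0.0118, 0.3523]
tcp_rot: [[0.982, 0.191, 0.004], [0.191, -0.982, -0.001], [0.003, 0.002, -1.0]]
force: [0.2, 0.2, 0.0]
opening: 0.998
```

```bash
python3 look.py p5; python3 -c "
from rig import imaging
import cv2
im=imaging.capture('side')['img']
cv2.imwrite('pics/p5c.png',cv2.resize(im[120:270,230:430],None,fx=4,fy=4,interpolation=2))"
```

```text
[ 0.6271 -0.0118  0.3523] 0.9979677413451195 [0.18 0.22 0.05]
side tab [(0.81, [0.4328, -0.056, 0.0378])]
side board [(0.89, [0.5815, -0.0247, -0.0014])]
side stand [(0.75, [0.5766, -0.0306, 0.0002])]
side jack_leg [(0.68, [0.5802, -0.028, 0.0604])]
side grip_center [(0.59, [0.6258, -0.0152, 0.2876])]
top tab [(0.5, [0.429, -0.0607, 0.0337])]
top board []
top stand [(0.59, [0.6303, -0.0071, 0.2836])]
top jack_leg []
top grip_center [(0.46, [0.6295, -0.0087, 0.2859])]
```

View pics/p5c.png

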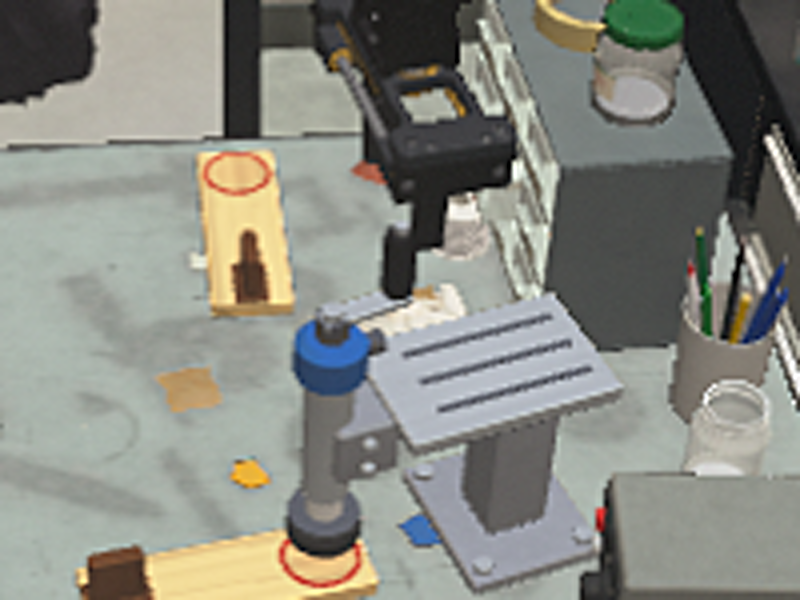

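>>> send_rows:
  plan:
    - [[0.03, 0, -0.6, 0, -1], [0, 0, -0.6, 0, -1], [0, 0, -0.6, 0, -1], [0, 0, -0.37, 0, -1], [0, 0, 0, 0, -1], [0, 0, 0, 0, 1], [0, 0, 0, 0, 1], [0, 0, 0, 0, 1], [0, 0, 0, 0, 1], [0, 0, 0, 0, 1], [0, 0, 0, 0, 1], [0, 0, 0, 0, 1], [0, 0, 0, 0, 1], [0, 0, 0, 0, 1], [0, 0, 0, 0, 1], [0, 0, 0, 0, 1], [0, 0, 0, 0, 1], [0, 0, 0, 0, 1]]

```text
time_s: 14.85
position: [0.6275, -0.0121, 0.2855]
tcp_rot: [[0.982, 0.191, 0.0], [0.191, -0.982, -0.001], [-0.0, 0.001, -1.0]]
force: [0.5, -3.4, 0.2]
opening: 0.263
```

```bash
python3 -c "
from rig import imaging,bot
import cv2
s=bot.read_state();print(s['position'].round(4),s['force'].round(2),s['opening'])
im=imaging.capture('side')['img']
cv2.imwrite('pics/p6c.png',cv2.resize(im[120:270,230:430],None,fx=4,fy=4,interpolation=2))"
```

```text
[ 0.6275 -0.0121  0.2855] [ 0.45 -3.35  0.17] 0.2628114153629325
```

View pics/p6c.png

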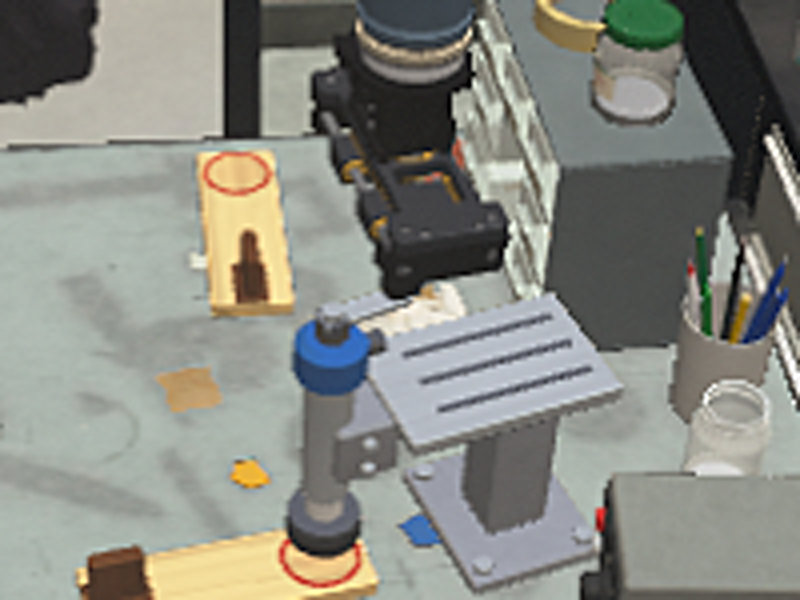

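```bash
cat > arc.py <<'E'
import sys,numpy as np
# arc.py cx cy cmdx cmdy phi0 dphi n : rows from commanded position round the circle
cx,cy,x,y,p,d,n=map(float,sys.argv[1:8]); R=.05
out=[]
for i in range(int(n)):
    p-=d; tx,ty=cx+R*np.cos(p),cy+R*np.sin(p)
    a,b=round((tx-x)/.03,2),round((ty-y)/.03,2); x+=a*.03;y+=b*.03
    out.append([a,b,0,0,1])
print(out); print("end",round(x,4),round(y,4),"phi",round(p,4))
E
python3 arc.py 0.5815 -0.031 0.628 -0.012 0.388 0.15 12
python3 - <<'E'
import numpy as np
from rig import imaging,masks_of
from h import *
c=imaging.capture("top")
# stand yaw from table slots / column: use bolts? print pixel->world for table corners z=.17
for p in ((259,133),(303,171),(271,179),(290,125)): print(p,px2w(c,p,.17).round(3))
E
```

```text
[[np.float64(0.07), np.float64(-0.24), 0, 0, 1], [np.float64(0.04), np.float64(-0.25), 0, 0, 1], [np.float64(0.0), np.float64(-0.25), 0, 0, 1], [np.float64(-0.03), np.float64(-0.24), 0, 0, 1], [np.float64(-0.07), np.float64(-0.24), 0, 0, 1], [np.float64(-0.11), np.float64(-0.23), 0, 0, 1], [np.float64(-0.14), np.float64(-0.21), 0, 0, 1], [np.float64(-0.16), np.float64(-0.18), 0, 0, 1], [np.float64(-0.2), np.float64(-0.16), 0, 0, 1], [np.float64(-0.21), np.float64(-0.13), 0, 0, 1], [np.float64(-0.23), np.float64(-0.09), 0, 0, 1], [np.float64(-0.25), np.float64(-0.06), 0, 0, 1]]
end 0.5893 -0.0804 phi -1.412
(259, 133) [0.75  0.069 0.17 ]
(303, 171) [ 0.633 -0.07   0.17 ]
(271, 179) [0.605 0.028 0.17 ]
(290, 125) [ 0.779 -0.027  0.17 ]
```

>>> send_rows:
  plan:
    - [[0.07, -0.24, 0, 0, 1], [0.04, -0.25, 0, 0, 1], [0.0, -0.25, 0, 0, 1], [-0.03, -0.24, 0, 0, 1], [-0.07, -0.24, 0, 0, 1], [-0.11, -0.23, 0, 0, 1]]

```text
time_s: 15.55
position: [0.6283, -0.0495, 0.2857]
tcp_rot: [[0.981, 0.191, 0.01], [0.191, -0.981, 0.011], [0.012, -0.009, -1.0]]
force: [10.6, 10.0, -3.9]
opening: 0.268
```

>>> send_rows:
  plan:
    - [[-0.14, -0.21, 0, 0, 1], [-0.16, -0.18, 0, 0, 1], [-0.2, -0.16, 0, 0, 1], [-0.21, -0.13, 0, 0, 1], [-0.23, -0.09, 0, 0, 1], [-0.25, -0.06, 0, 0, 1]]

```text
time_s: 16.15
position: [0.5951, -0.08, 0.2858]
tcp_rot: [[0.982, 0.19, 0.016], [0.19, -0.982, -0.0], [0.016, 0.003, -1.0]]
force: [13.4, -2.1, -8.3]
opening: 0.269
```

```bash
cat > st.py <<'E'
from rig import bot
import numpy as np
s=bot.read_state(); p=s["position"][:2]-[.5815,-.031]; ph=np.arctan2(p[1],p[0]); f=s["force"]
print("t",round(s["time_s"],2),"phi",ph.round(3),"R",np.hypot(*p).round(4),"resist",-(f[0]*np.sin(ph)-f[1]*np.cos(ph)).round(2),"radial",(f[0]*np.cos(ph)+f[1]*np.sin(ph)).round(2),"fz",f[2].round(2),"open",round(s["opening"],3),s["position"].round(4))
E
python3 st.py
sed -i 's/a,b=round((tx-x)\/.03,2),round((ty-y)\/.03,2)/a,b=round(float(tx-x)\/.03,2),round(float(ty-y)\/.03,2)/' arc.py
python3 arc.py 0.5815 -0.031 0.5893 -0.0804 -1.412 0.15 12
```

```text
t 16.15 phi -1.3 R 0.0509 resist 12.38 radial 5.65 fz -8.25 open 0.269 [ 0.5951 -0.08    0.2858]
[[-0.25, -0.02, 0, 0, 1], [-0.24, 0.02, 0, 0, 1], [-0.25, 0.05, 0, 0, 1], [-0.23, 0.09, 0, 0, 1], [-0.22, 0.12, 0, 0, 1], [-0.2, 0.16, 0, 0, 1], [-0.17, 0.18, 0, 0, 1], [-0.14, 0.2, 0, 0, 1], [-0.11, 0.23, 0, 0, 1], [-0.07, 0.24, 0, 0, 1], [-0.04, 0.24, 0, 0, 1], [-0.0, 0.25, 0, 0, 1]]
end 0.5317 -0.0276 phi -3.212
```

>>> send_rows:
  plan:
    - [[-0.25, -0.02, 0, 0, 1], [-0.24, 0.02, 0, 0, 1], [-0.25, 0.05, 0, 0, 1], [-0.23, 0.09, 0, 0, 1], [-0.22, 0.12, 0, 0, 1], [-0.2, 0.16, 0, 0, 1], [-0.17, 0.18, 0, 0, 1], [-0.14, 0.2, 0, 0, 1], [-0.11, 0.23, 0, 0, 1], [-0.07, 0.24, 0, 0, 1]]

```text
time_s: 17.15
position: [0.5337, -0.0458, 0.2856]
tcp_rot: [[0.982, 0.191, 0.003], [0.191, -0.982, -0.009], [0.001, 0.009, -1.0]]
force: [1.7, -13.1, -4.0]
opening: 0.265
```

```bash
python3 st.py;  python3 -c "
from rig import imaging,bot
import cv2
im=imaging.capture('side')['img']
cv2.imwrite('pics/p7c.png',cv2.resize(im[120:270,230:430],None,fx=4,fy=4,interpolation=2))"
```

```text
t 17.15 phi -2.841 R 0.0501 resist 13.03 radial 2.29 fz -3.98 open 0.265 [ 0.5337 -0.0458  0.2856]
```

View pics/p7c.png

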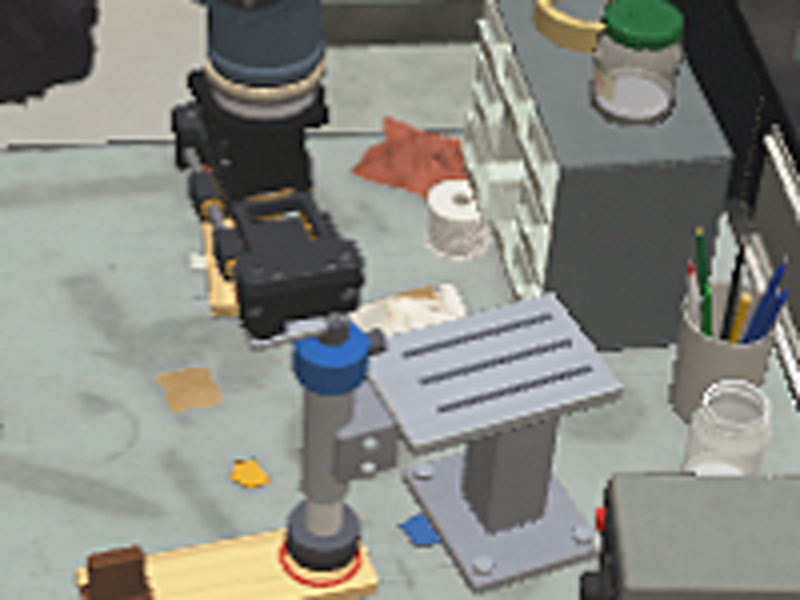

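```bash
python3 arc.py 0.5815 -0.031 0.5329 -0.0423 -2.912 0.1 30
```

```text
[[-0.03, 0.16, 0, 0, 1], [-0.02, 0.17, 0, 0, 1], [0.01, 0.16, 0, 0, 1], [0.02, 0.17, 0, 0, 1], [0.03, 0.16, 0, 0, 1], [0.06, 0.16, 0, 0, 1], [0.06, 0.15, 0, 0, 1], [0.09, 0.15, 0, 0, 1], [0.09, 0.13, 0, 0, 1], [0.11, 0.13, 0, 0, 1], [0.13, 0.11, 0, 0, 1], [0.13, 0.1, 0, 0, 1], [0.14, 0.09, 0, 0, 1], [0.15, 0.07, 0, 0, 1], [0.16, 0.06, 0, 0, 1], [0.16, 0.04, 0, 0, 1], [0.16, 0.02, 0, 0, 1], [0.17, 0.01, 0, 0, 1], [0.17, -0.0, 0, 0, 1], [0.16, -0.03, 0, 0, 1], [0.16, -0.04, 0, 0, 1], [0.16, -0.06, 0, 0, 1], [0.15, -0.07, 0, 0, 1], [0.14, -0.09, 0, 0, 1], [0.13, -0.1, 0, 0, 1], [0.13, -0.11, 0, 0, 1], [0.11, -0.13, 0, 0, 1], [0.09, -0.13, 0, 0, 1], [0.09, -0.15, 0, 0, 1], [0.06, -0.15, 0, 0, 1]]
end 0.628 -0.0129 phi -5.912
```

>>> send_rows:
  plan:
    - [[-0.03, 0.16, 0, 0, 1], [-0.02, 0.17, 0, 0, 1], [0.01, 0.16, 0, 0, 1], [0.02, 0.17, 0, 0, 1]]

```text
time_s: 17.6
position: [0.532, -0.0258, 0.2855]
tcp_rot: [[0.982, 0.191, 0.0], [0.191, -0.982, -0.008], [-0.001, 0.008, -1.0]]
force: [-0.5, -12.7, -1.5]
opening: 0.265
```

```bash
python3 st.py
```

```text
t 17.6 phi 3.036 R 0.0497 resist 12.69 radial -0.81 fz -1.53 open 0.265 [ 0.532  -0.0258  0.2855]
```

>>> send_rows:
  plan:
    - [[0.03, 0.16, 0, 0, 1], [0.06, 0.16, 0, 0, 1], [0.06, 0.15, 0, 0, 1]]

```text
time_s: 17.9
position: [0.5359, -0.0116, 0.2854]
tcp_rot: [[0.982, 0.191, -0.002], [0.191, -0.981, -0.008], [-0.003, 0.008, -1.0]]
force: [-2.5, -12.2, -1.6]
opening: 0.268
```

```bash
python3 st.py
```

```text
t 17.9 phi 2.74 R 0.0495 resist 12.23 radial -2.47 fz -1.64 open 0.268 [ 0.5359 -0.0116  0.2854]
```

>>> send_rows:
  plan:
    - [[0.09, 0.15, 0, 0, 1], [0.09, 0.13, 0, 0, 1], [0.11, 0.13, 0, 0, 1]]

```text
time_s: 18.2
position: [0.5436, 0.0006, 0.2853]
tcp_rot: [[0.981, 0.191, -0.004], [0.191, -0.981, -0.008], [-0.006, 0.007, -1.0]]
force: [-4.1, -12.7, 0.2]
opening: 0.269
```

```bash
python3 st.py;  python3 -c "
from rig import imaging,bot
import cv2
im=imaging.capture('side')['img']
cv2.imwrite('pics/p8c.png',cv2.resize(im[200:280,270:370],None,fx=7,fy=7,interpolation=2))"
```

```text
t 18.2 phi 2.447 R 0.0494 resist 12.38 radial -4.99 fz 0.21 open 0.269 [0.5436 0.0006 0.2853]
```

View pics/p8c.png

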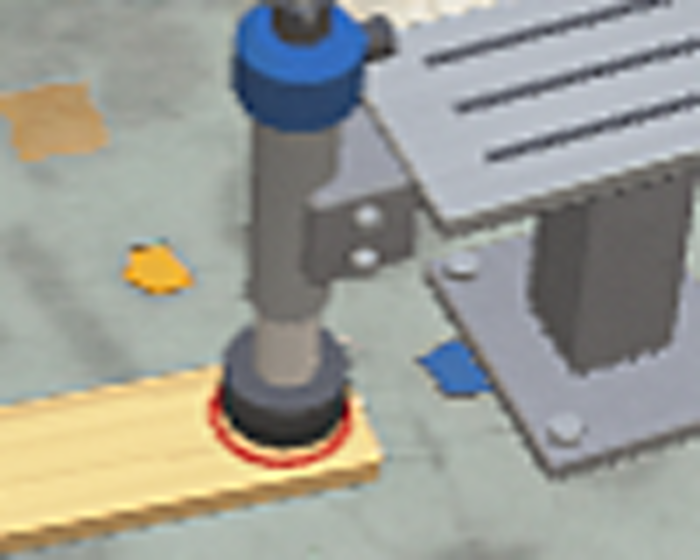

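>>> send_rows:
  plan:
    - [[0.13, 0.11, 0, 0, 1], [0.13, 0.1, 0, 0, 1], [0.14, 0.09, 0, 0, 1]]

```text
time_s: 18.55
position: [0.5541, 0.0099, 0.2853]
tcp_rot: [[0.981, 0.191, -0.008], [0.191, -0.981, -0.008], [-0.009, 0.006, -1.0]]
force: [-7.2, -11.0, 2.7]
opening: 0.263
```

```bash
python3 st.py
```

```text
t 18.55 phi 2.16 R 0.0492 resist 12.11 radial -5.1 fz 2.75 open 0.263 [0.5541 0.0099 0.2853]
```

>>> send_rows:
  plan:
    - [[0.15, 0.07, 0, 0, 1], [0.16, 0.06, 0, 0, 1], [0.16, 0.04, 0, 0, 1]]

```text
time_s: 18.85
position: [0.5668, 0.0159, 0.2852]
tcp_rot: [[0.981, 0.191, -0.011], [0.191, -0.982, -0.006], [-0.012, 0.003, -1.0]]
force: [-10.4, -9.3, 4.8]
opening: 0.268
```

```bash
python3 st.py
```

```text
t 18.85 phi 1.875 R 0.0492 resist 12.66 radial -5.73 fz 4.82 open 0.268 [0.5668 0.0159 0.2852]
```

>>> send_rows:
  plan:
    - [[0.16, 0.02, 0, 0, 1], [0.17, 0.01, 0, 0, 1]]

```text
time_s: 19.05
position: [0.5757, 0.0178, 0.2852]
tcp_rot: [[0.981, 0.191, -0.014], [0.191, -0.982, -0.004], [-0.014, 0.001, -1.0]]
force: [-12.1, -6.3, 7.2]
opening: 0.267
```

```bash
python3 st.py
```

```text
t 19.05 phi 1.69 R 0.0491 resist 12.75 radial -4.79 fz 7.22 open 0.267 [0.5757 0.0178 0.2852]
```

>>> send_rows:
  plan:
    - [[0.17, 0, 0, 0, 1], [0.16, -0.03, 0, 0, 1]]

```text
time_s: 19.25
position: [0.585, 0.018, 0.2852]
tcp_rot: [[0.981, 0.191, -0.015], [0.191, -0.982, -0.001], [-0.015, -0.002, -1.0]]
force: [-12.4, -3.6, 7.8]
opening: 0.264
```

```bash
python3 st.py; python3 -c "
from rig import imaging,bot
import cv2
im=imaging.capture('side')['img']
cv2.imwrite('pics/p9c.png',cv2.resize(im[200:280,270:370],None,fx=7,fy=7,interpolation=2))"
```

```text
t 19.25 phi 1.5 R 0.0491 resist 12.11 radial -4.48 fz 7.75 open 0.264 [0.585  0.018  0.2852]
```

View pics/p9c.png

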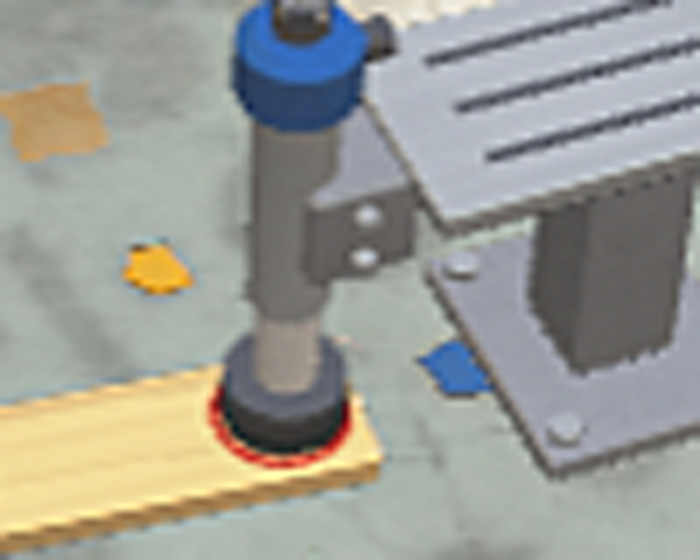

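Still running free at 12 to 13 N, and the foot is nearly on the ring.

>>> send_rows:
  plan:
    - [[0.16, -0.04, 0, 0, 1], [0.16, -0.06, 0, 0, 1]]

```text
time_s: 19.5
position: [0.5941, 0.0165, 0.2851]
tcp_rot: [[0.981, 0.191, -0.016], [0.191, -0.982, 0.002], [-0.015, -0.005, -1.0]]
force: [-12.7, 0.4, 8.5]
opening: 0.268
```

```bash
python3 st.py
```

```text
t 19.5 phi 1.312 R 0.0491 resist 12.42 radial -2.89 fz 8.5 open 0.268 [0.5941 0.0165 0.2851]
```

>>> send_rows:
  plan:
    - [[0.15, -0.07, 0, 0, 1], [0.14, -0.09, 0, 0, 1]]

```text
time_s: 19.7
position: [0.603, 0.0132, 0.2852]
tcp_rot: [[0.981, 0.191, -0.015], [0.191, -0.982, 0.005], [-0.014, -0.008, -1.0]]
force: [-12.2, 3.7, 6.6]
opening: 0.27
```

```bash
python3 st.py
```

```text
t 19.7 phi 1.118 R 0.0492 resist 12.56 radial -1.99 fz 6.59 open 0.27 [0.603  0.0132 0.2852]
```

>>> send_rows:
  plan:
    - [[0.13, -0.1, 0, 0, 1], [0.13, -0.11, 0, 0, 1]]

```text
time_s: 19.9
position: [0.6112, 0.0083, 0.2852]
tcp_rot: [[0.981, 0.191, -0.014], [0.191, -0.981, 0.008], [-0.012, -0.011, -1.0]]
force: [-11.6, 5.8, 7.5]
opening: 0.264
```

```bash
python3 st.py
```

```text
t 19.9 phi 0.923 R 0.0493 resist 12.72 radial -2.4 fz 7.54 open 0.264 [0.6112 0.0083 0.2852]
```

>>> send_rows:
  plan:
    - [[0.11, -0.13, 0, 0, 1], [0.09, -0.13, 0, 0, 1]]

```text
time_s: 20.1
position: [0.6184, 0.0018, 0.2853]
tcp_rot: [[0.981, 0.191, -0.011], [0.192, -0.981, 0.011], [-0.009, -0.013, -1.0]]
force: [-8.3, 9.6, 5.4]
opening: 0.269
```

```bash
python3 st.py; python3 arc.py 0.5815 -0.031 0.6235 -0.0039 -5.712 0.1 16; python3 -c "
from rig import imaging,bot
import cv2
im=imaging.capture('side')['img']
cv2.imwrite('pics/p10c.png',cv2.resize(im[200:280,270:370],None,fx=7,fy=7,interpolation=2))"
```

```text
t 20.1 phi 0.728 R 0.0494 resist 12.66 radial 0.17 fz 5.4 open 0.269 [0.6184 0.0018 0.2853]
[[0.09, -0.15, 0, 0, 1], [0.06, -0.15, 0, 0, 1], [0.06, -0.16, 0, 0, 1], [0.03, -0.16, 0, 0, 1], [0.02, -0.16, 0, 0, 1], [0.01, -0.17, 0, 0, 1], [-0.02, -0.17, 0, 0, 1], [-0.03, -0.16, 0, 0, 1], [-0.04, -0.16, 0, 0, 1], [-0.06, -0.16, 0, 0, 1], [-0.08, -0.14, 0, 0, 1], [-0.09, -0.14, 0, 0, 1], [-0.11, -0.13, 0, 0, 1], [-0.11, -0.12, 0, 0, 1], [-0.13, -0.11, 0, 0, 1], [-0.14, -0.09, 0, 0, 1]]
end 0.6073 -0.0738 phi -7.312
```

View pics/p10c.png

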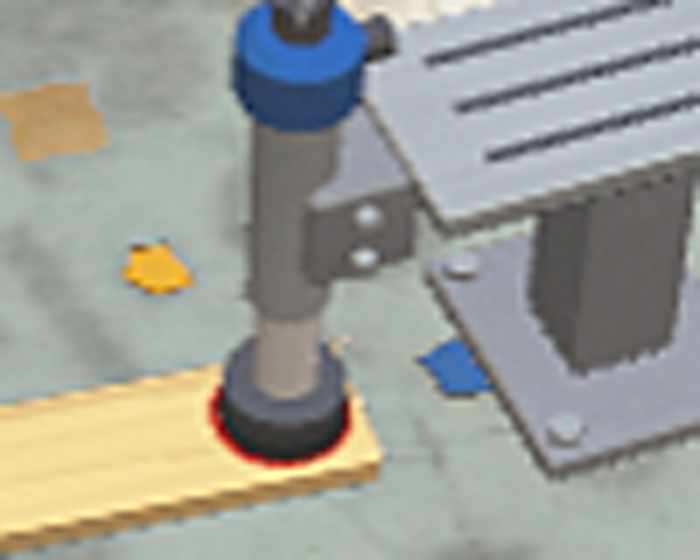

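>>> send_rows:
  plan:
    - [[0.09, -0.15, 0, 0, 1], [0.06, -0.15, 0, 0, 1]]

```text
time_s: 20.35
position: [0.624, -0.0057, 0.2854]
tcp_rot: [[0.981, 0.192, -0.008], [0.192, -0.981, 0.013], [-0.005, -0.015, -1.0]]
force: [-4.8, 13.0, 4.4]
opening: 0.266
```

```bash
python3 st.py
```

```text
t 20.35 phi 0.536 R 0.0495 resist 13.67 radial 2.51 fz 4.4 open 0.266 [ 0.624  -0.0057  0.2854]
```

>>> send_rows:
  plan:
    - [[0.06, -0.16, 0, 0, 1], [0.03, -0.16, 0, 0, 1]]

```text
time_s: 20.55
position: [0.6281, -0.0141, 0.2854]
tcp_rot: [[0.981, 0.192, -0.004], [0.192, -0.981, 0.016], [-0.001, -0.017, -1.0]]
force: [-2.1, 16.3, 3.6]
opening: 0.266
```

```bash
python3 st.py
```

```text
t 20.55 phi 0.349 R 0.0496 resist 16.06 radial 3.57 fz 3.57 open 0.266 [ 0.6281 -0.0141  0.2854]
```

>>> send_rows:
  plan:
    - [[0.02, -0.16, 0, 0, 1]]

```text
time_s: 20.65
position: [0.6295, -0.0183, 0.2855]
tcp_rot: [[0.981, 0.192, -0.002], [0.192, -0.981, 0.017], [0.001, -0.017, -1.0]]
force: [-0.9, 17.0, 2.1]
opening: 0.266
```

```bash
python3 st.py
```

```text
t 20.65 phi 0.258 R 0.0497 resist 16.71 radial 3.45 fz 2.15 open 0.266 [ 0.6295 -0.0183  0.2855]
```

>>> send_rows:
  plan:
    - [[0.01, -0.17, 0, 0, 1]]

```text
time_s: 20.75
position: [0.6306, -0.023, 0.2855]
tcp_rot: [[0.981, 0.192, -0.0], [0.192, -0.981, 0.018], [0.003, -0.018, -1.0]]
force: [2.8, 17.8, 1.6]
opening: 0.264
```

```bash
python3 st.py
```

```text
t 20.75 phi 0.162 R 0.0498 resist 17.08 radial 5.61 fz 1.56 open 0.264 [ 0.6306 -0.023   0.2855]
```

>>> send_rows:
  plan:
    - [[-0.02, -0.17, 0, 0, 1]]

```text
time_s: 20.85
position: [0.6312, -0.0278, 0.2855]
tcp_rot: [[0.981, 0.192, 0.003], [0.192, -0.981, 0.019], [0.006, -0.018, -1.0]]
force: [4.2, 19.2, 0.5]
opening: 0.265
```

```bash
python3 st.py
```

```text
t 20.85 phi 0.064 R 0.0498 resist 18.92 radial 5.46 fz 0.45 open 0.265 [ 0.6312 -0.0278  0.2855]
```

>>> send_rows:
  plan:
    - [[0, 0, 0, 0, 1], [0, 0, 0, 0, 1], [0, 0, 0, 0, 1]]

```text
time_s: 21.15
position: [0.6313, -0.0288, 0.2855]
tcp_rot: [[0.981, 0.192, 0.003], [0.192, -0.981, 0.016], [0.006, -0.015, -1.0]]
force: [3.8, 15.8, 0.5]
opening: 0.269
```

```bash
python3 st.py
```

```text
t 21.15 phi 0.045 R 0.0499 resist 15.58 radial 4.5 fz 0.47 open 0.269 [ 0.6313 -0.0288  0.2855]
```

>>> send_rows:
  plan:
    - [[0, 0.1, 0, 0, 1], [0, 0, 0, 0, 1], [0, 0, 0, 0, -1], [0, 0, 0, 0, -1], [0, 0, 0, 0, -1], [0, 0, 0, 0, -1], [0, 0, 0, 0, -1], [0, 0, 0, 0, -1], [0, 0, 0, 0, -1], [0, 0, 0, 0, -1], [0, 0, 0.3, 0, -1], [0, 0, 0.7, 0, -1], [0, 0, 1, 0, -1], [0, 0, 1, 0, -1], [0, 0, 1, 0, -1], [-0.3, 0, 0.3, 0, -1], [-0.8, 0, 0, 0, -1], [-1, 0, 0, 0, -1], [-1, 0, 0, 0, -1], [-1, 0, 0, 0, -1]]

```text
time_s: 23.15
position: [0.505, -0.0337, 0.4135]
tcp_rot: [[0.982, 0.191, -0.002], [0.191, -0.982, 0.0], [-0.002, -0.001, -1.0]]
force: [0.8, 0.8, 0.6]
opening: 0.999
```

```bash
python3 ring.py r9; python3 look.py p12; python3 -c "
from rig import imaging,bot,mark_of
for n in('side','top'):
    imaging.capture(n)
    for t in ('masking_tape','duct_tape'): print(n,t,[(round(d['conf'],2),[round(float(v),3) for v in d['at']]) for d in mark_of(n,t)][:2])"
```

```text
side 38 ring [ 0.5816 -0.0306] rms 0.0014
[ 0.5028 -0.0331  0.414 ] 1.0000185231921712 [1.13 0.2  0.33]
side tab [(0.64, [0.4333, -0.0615, 0.0377])]
side board [(0.97, [0.5811, -0.0296, 0.0003])]
side stand [(0.72, [0.5813, -0.0289, 0.0022]), (0.41, [0.6167, -0.3828, 0.001]), (0.24, [0.3927, -0.324, 0.0008])]
side jack_leg [(0.79, [0.5805, -0.0293, 0.0308]), (0.67, [0.5798, -0.0289, -0.0006])]
side grip_center [(0.48, [0.632, -0.027, 0.291])]
top tab []
top board []
top stand []
top jack_leg []
top grip_center []
side masking_tape [(0.81, [0.391, -0.326, 0.003])]
side duct_tape [(0.85, [0.616, -0.38, 0.004])]
top masking_tape [(0.56, [0.392, -0.326, 0.003])]
top duct_tape [(0.81, [0.615, -0.386, 0.002])]Traceback (most recent call last):
  File "ring.py", line 13, in <module>
    f=least_squares(lambda a:np.hypot(*(W-a).T)-.0291,AX,loss="soft_l1",f_scale=.002)
    return func(*args, **kwargs)
    vector_fun = VectorFunction(
        fun_wrapped,
    ...<6 lines>...
        workers=workers
    )
    self._update_fun()
    ~~~~~~~~~~~~~~~~^^
    self.f = self.fun_wrapped(xp_copy(self.x))
             ~~~~~~~~~~~~~~~~^^^^^^^^^^^^^^^^^
    return np.atleast_1d(self.fun(x))
                         ~~~~~~~~^^^
    return self.f(x, *self.args, **self.kwargs)
           ~~~~~~^^^^^^^^^^^^^^^^^^^^^^^^^^^^^^
  File "ring.py", line 13, in <lambda>
    f=least_squares(lambda a:np.hypot(*(W-a).T)-.0291,AX,loss="soft_l1",f_scale=.002)
                                        ~^~
ValueError: operands could not be broadcast together with shapes (0,) (2,)
```

View pics/r9_side.png

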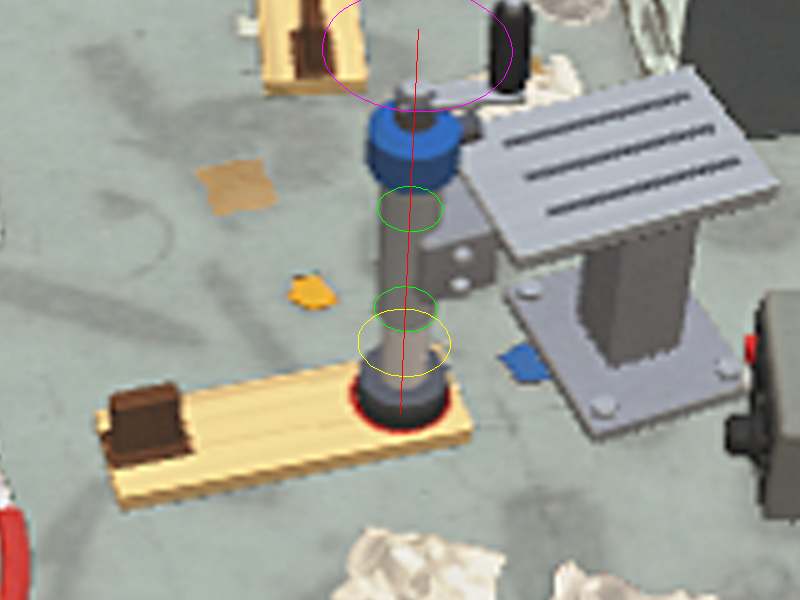

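The side picture shows the foot seated inside the ring at pixel (400,400). The grip stayed at (512,45) after release, and both tape rolls are where they started. Handing in.

```bash
python3 -c "
from rig import bot
bot.hand_in(); print(bot.read_state()['time_s'])"
```

```text
the job is handed in; nothing more can be done
the job is handed in; nothing more can be done
```

The job is done and handed in at about 23 s; `hand_in` gives no verdict. I slid the right-hand board by its tab until its ring lay under the jack, let go, and wound the crank clockwise about 6.6 rad. I then released the grip and backed the arm away.

**Crank effort:** It ran free at about 12.6 N. Resistance began to rise at about 6.1 rad and I stopped at 18.9 N, about 1.5 times free-running. That works out to roughly 65 N on the foot; the load itself cannot be measured directly.

**Last side-camera check:**
- The ring centre was at (0.5816, -0.0306) and the jack axis is at about (0.5815, -0.031), so they agree to about 1 mm.
- The foot looked seated on the board and the board looked flat.
- The grip was still where I left it after release.
- Both tape rolls were within about 5 mm of their first readings, which is the detector's own error.

**What failed or disagreed:** The last top-camera ring check failed because the arm hid the ring. An earlier top-camera fit used only 5 pixels and read about 6 mm off in x; I did not rely on it.

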